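# Unlock the die clamp: roll the knurled thumbscrew two turns loose and push the jaw back

## Task

The strap die is still locked in the green die clamp. With a fingertip on the knurled rim of the brass thumbscrew, roll the screw loose counter-clockwise (seen from above) by two full turns - fewer than three, or it would drop out of its thread - and then push the freed sliding jaw all the way back against its end stop. Grip and lift nothing, leave the die lying in its place in the clamp, and do not disturb the other things on the bench.

Things in the scene. Friction and masses are not known exactly. Their poses are not given: they have to be found in the camera images.
- die_clamp: Green cast die clamp bolted to the bench, bed 210 mm (its x) by 110 mm (its y) by 16 mm thick; origin at the centre of the bed's underside, z up. At the -x end stands the fixed jaw (x -105 to -76, 104 mm wide in y, top 46 mm above the bench); at the +x end a stop bar (x 92 to 104, top 36 mm up). The sliding jaw between them opens towards +x. The strap die lies between the jaws, across the bed.
- clamp_jaw (a joint): Travel of the sliding jaw in m along the clamp's +x: 0 closed on the die, 0.055 fully open against the end stop. The slide is stiff (about 7 N friction) and stays where it is left. While the screw is tight its toothed foot stands in a rack in the bed and the jaw is blocked; the foot is clear of the 3 mm rack teeth after one and a half turns (2 mm rise a turn).
- jaw_face (a point): Middle of the upper front edge of the sliding jaw's plate; moves with the jaw. The plate faces the fixed jaw (clamp's -x); it is 100 mm wide (clamp's y), 14 mm thick (from this point towards +x), and its top, at this point's height (66 mm above the bench), stands 18 mm above the top of the die, so its front face can be pushed by a fingertip just above the die. Below 4 mm under the top the face is covered by a 3 mm copper lining (it stands out to -x).
- clamp_screw (a joint): Turning of the brass thumbscrew in rad: 0 tight, growing counter-clockwise seen from above (loosening); one turn = 6.28, two turns = 12.57, three = 18.85. Turning friction about 0.05 N m (some 2 N at the rim); it stays where it is left.
- screw_head (a point): On the thumbscrew's axis (vertical), at half the height of the brass knurled head. The head is a disc of 59 mm diameter over the ridges of the knurl and 18 mm high (9 mm above and below this point); 30 upright ridges, 2 mm proud. Its underside is 72 mm above the bench when tight, 6 mm above the jaw plate's top; nothing stands beside the head at its height. It is 45.3 mm behind the jaw plate's front face and moves with the jaw; the head rises 2 mm a turn.
- screw_mark (a point): Black radial mark line on the upper face of the head, 22 mm from its axis; at 0 turns it points to a red dot on the top of the sliding jaw's plate (clamp's -x).
- strap_die: Bent strip-steel cutting die, a long narrow ring 33 x 238 x 32 mm (its x, y, z), origin at the centre of its underside; loose, it lies on the bed between the jaws (16 to 48 mm above the bench), long side along the clamp's y, sticking out of the clamp on both sides.
- counter_die: Bystander: bent strip-steel cutting die 62 x 152 x 32 mm, loose on the bench; origin at the centre of its underside.
- jar: Bystander: clear jar of rivets, 64 mm in diameter, 97 mm high, loose; origin at the centre of its underside.
- tape_roll: Bystander: roll of masking tape lying flat, 104 mm in diameter, 25 mm high, loose; origin at the centre of its underside.
- wax_block: Bystander: pale block of wax, 34 x 62 x 24 mm, loose; origin at the centre of its underside.
Not all that is in view belongs to the job. There is more than one size of the strap_die; the one meant has the size given above.

How it is judged:
On the way, in this order (a step that is already met when the one before it is completed fails the run):
1. the screw is loosened by two full turns (at least 1.9), the jaw not yet pushed back (value of joint clamp_screw above 11.94 rad and value of joint clamp_jaw below 0.03 m), for 0.1 s.
2. the jaw is pushed back against its end stop (within 3 mm) (value of joint clamp_jaw above 0.052 m), for 0.2 s.
At the end, for the whole second after the job is handed in: The thumbscrew stands at two turns loose (from 1.9 to under 3 turns), the sliding jaw is back within 3 mm of its end stop, and the strap die lies flat and at rest on the bed, within 15 mm of where it was (value of joint clamp_jaw above 0.052 m and value of joint clamp_screw between 11.94 and 18.85 rad and z of strap_die in the frame of die_clamp between 0.012 and 0.02 m and distance of strap_die from where it was at the start of the episode below 0.015 m and linear speed of strap_die below 0.01 m/s); the robot touches nothing.
It fails at once if the jaw is forced (over 5 mm) while the screw is less than 1.4 turns loose (value of joint clamp_jaw above 0.005 m and value of joint clamp_screw below 8.8 rad).
It fails at once if the screw is loosened by three turns or more (value of joint clamp_screw above 18.85 rad).
It fails at once if the screw's head is taken between the fingers (grasp point inside the head) (distance between the grasp point and screw_head below 0.02 m).
It fails at once if the strap die is lifted by over 8 mm or shifted by over 25 mm (z of strap_die in the frame of die_clamp above 0.024 m or distance of strap_die from where it was at the start of the episode above 0.025 m).
It fails at once if another thing on the bench is disturbed (moved by over 15 mm) (distance of any of counter_die, jar, tape_roll, wax_block from where it was at the start of the episode above 0.015 m).
It also fails if it takes over 58 s, if anything falls off the work surface, if the arm or the gripper's body presses on something with over 40 N, if the wrist force passes 120 N, or if a joint passes its speed limit or range.

## Robot

A 7-joint arm with a two-finger parallel gripper is mounted at the origin on a cart in front of the work surface, level with it; the furniture and walls round the work are solid. World frame = base frame: x ahead of the robot, y to its left, z up, the work surface at z = 0. Lengths are in m, angles in rad, forces in N, time in s.
With the tool pointing down it reaches from about 0.35 to 0.9 m from the base axis. Payload 19.9 kg.
Tool frame: the origin (TCP) lies on the centre line of the jaws, within the pads' length; the fingertips stand 25 mm ahead of it and the grasp point (between the pads) lies 6 mm ahead of it; z points along the fingers, y is the line along which they close (so a half turn about z gives the same grasp; the last joint's range is limited). The gripper opens to 94 mm and grips with 3 to 60 N. Pads are 16 mm wide; open, the fingers measure 119 mm over their backs; the gripper's body (75 mm by 177 mm) begins 78 mm behind the grasp point.
Start: joints at [-1.347, 0.417, -0.01, 1.614, 0.005, 1.111, -0.053], TCP at [0.164, 0.603, 0.204] pointing down, gripper open.
Joint ranges: [-2.81, 2.81], [-0.39, 2.02], [-1.27, 1.25], [0.06, 2.57], [-1.19, 4.33], [0.19, 2], [-2.82, 2.82]. Speed limits (rad/s): [1.89, 1.89, 2.39, 2.39, 3.01, 3.01, 3.01].

## Interface

Orientations are given as a rotation vector (axis times angle).
In Python, from plant import arm, viewer, order gives the robot as it stands.
- The arm moves only by the tool step_arm, never from a script. Its argument "motion" is a list of rows, each an object with "rot": the turn, a rotation vector about the tool's x, y, z in units of 5 degrees (1.0 is 5 degrees), a list of three; "linear": the shift along the tool's x, y, z in units of 30 mm (1.0 is 30 mm), a list of three; "gripper": the opening, from -1 (shut) to 1 (fully open). A call has 1 to 20 rows; each row shifts and turns the commanded pose from where the row before left it, along the tool's axes as they then stand; what a row does not reach is not made up. A row lasts 1/10 s, in which the tool goes at most 50 mm and 8.59 degrees, less where a joint would pass 70% of its speed; a pose out of reach is approached as far as the arm can. A call is refused whole if a number of a shift passes 1 or a number of a turn 1, either way. A call with a gripper value outside its range is refused whole. The fingers move at their own pace and stop on an object; "squeeze" is the grip in N (left out, the last holds). Time passes only in rows, so rows that do not move let the fingers close. It gives the time, the measured TCP pose, the force, the opening and the grip force at its end, in the units of the state.
- arm.state(): the state, without advancing time (a new reading comes with each control period).
- viewer.camera(name): name is "scene" or "top" or "wrist"; returns the picture (420x560x3 uint8, blue, green, red); there is no depth.
- viewer.camera_info(name): a dict with "mtx" (3x3 intrinsics, pixels), "dist" ([k1, k2, p1, p2, k3] as OpenCV has them; the pictures are not rectified), "rvec" (rotation vector, rad) and "tvec" (3), from world to camera coordinates, as OpenCV has them. Camera axes: x right, y down, z forward; pixel columns grow to the right and rows downward; lengths in m; the calibration is good to about 2 mm. A picture is of the moment at which its call begins: read the wrist's pose just before it. camera_info takes no time and is no camera call; for the wrist camera it gives the pose at the moment of the call.
- order.sign_off(): hands the job in; it is judged then, once.
The state is a dict: "time_s": time; "joint_pos": joint angles; "joint_vel": joint speeds; "tau": joint torques, N m; "tool_pos": TCP position; "orientation": TCP orientation; "contact_force": force on the tool from outside, world axes, zero at the start; "moment": the same for the moment, N m; "grip_width": finger opening in m; "grasp_force": force on a finger pad.
Only numpy, scipy, OpenCV 4.12 (cv2) and the standard library are available. Lean on these libraries where they do the work, as an engineer would, in place of code of your own. Each camera call takes 0.05 s, during which the arm holds its last target. There are 200 camera calls.

## Working session

There is one attempt and no reset: what is moved stays moved. The work goes in short steps, Python scripts to look and compute and a tool call to move; the robot and the scene stay as the last step left them, time stands still between calls to the robot, and variables do not carry over. Pictures are saved under pics/ and viewed, at most 10 in all, crops included, and the job is handed in when it is done.

Besides the shell and the picture viewer there is one more tool, called after "Emit:" as name(argument=value, ...) on one line, values as JSON. step_arm: Moves the arm, as the interface text tells. Its arguments: {"type":"object","properties":{"motion":{"type":"array","items":{"type":"object","properties":{"rot":{"type":"array","items":{"type":"number"}},"linear":{"type":"array","items":{"type":"number"}},"gripper":{"type":"number"}}}},"squeeze":{"type":"number"}},"required":["motion"]}

```bash
mkdir -p pics; python3 - <<'E'
from plant import arm, viewer, order
import cv2,numpy as np
for n in("top","scene"):
    cv2.imwrite(f"pics/{n}0.png",viewer.camera(n))
    i=viewer.camera_info(n); print(n,{k:np.round(v,4).tolist() for k,v in i.items()})
s=arm.state();print(s)
E
```

```text
top {'mtx': [[536.2323, 0.0, 278.6303], [0.0, 536.2323, 208.2782], [0.0, 0.0, 1.0]], 'dist': [-0.088, 0.0, 0.0, 0.0, 0.0], 'rvec': [2.1633, -2.1608, 0.1084], 'tvec': [0.185, 0.5364, 1.3459]}
scene {'mtx': [[470.4998, 0.0, 282.4638], [0.0, 470.4998, 217.5437], [0.0, 0.0, 1.0]], 'dist': [-0.0667, 0.0, 0.0, 0.0, 0.0], 'rvec': [2.1551, -0.6423, 0.2866], 'tvec': [-0.358, 0.3183, 0.8477]}
{'time_s': 0.1, 'joint_pos': array([-1.3464879 ,  0.41790008, -0.01029561,  1.61407643,  0.00468413,
        1.11066945, -0.05299789]), 'joint_vel': array([-3.33468892e-04, -3.47824008e-03,  4.37317751e-04,  5.37011384e-05,
       -5.03042108e-04,  4.61408626e-04,  1.30790512e-03]), 'tau': array([ 1.33169582e-03, -8.52583337e+01,  6.40326161e-01, -4.26693177e+01,
       -4.88634291e-02,  1.64576521e-02,  1.39097901e-04]), 'tool_pos': array([0.16410794, 0.6027456 , 0.20301251]), 'orientation': array([-4.16300069e-01, -3.11382130e+00,  1.61370446e-03]), 'contact_force': array([ 0.29180961, -1.11032002,  0.68040153]), 'moment': array([0.03121097, 0.03990147, 0.01299582]), 'grasp_force': 0.0, 'grip_width': 0.09409217708468363}
```

View pics/top0.png

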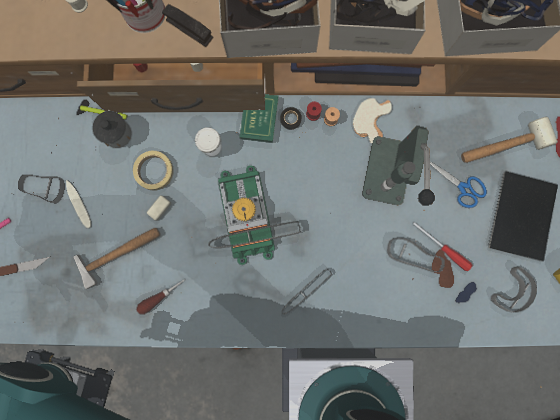

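View pics/scene0.png

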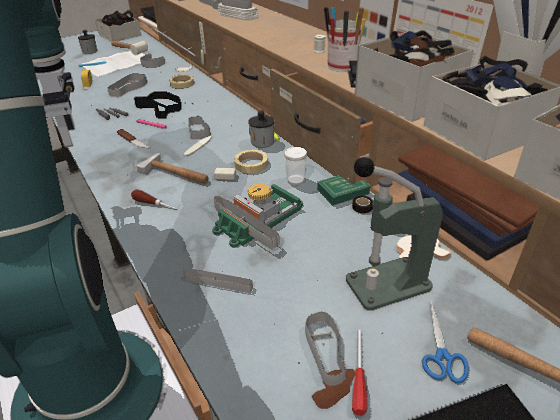

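The top view shows the clamp at about (245,215), with the screw head at (244,209), the die across it at y≈232 and the fixed jaw towards the robot. The jar is at (207,140), the tape at (153,170) and the wax at (158,208). I'll zoom in and measure.

```bash
cat > h.py <<'E'
import cv2,numpy as np
from plant import arm, viewer, order
def ray(n,px,z,info=None):
    i=info or viewer.camera_info(n); R=cv2.Rodrigues(np.array(i["rvec"],float))[0]; t=np.array(i["tvec"],float).ravel()
    u=cv2.undistortPoints(np.array([[px]],float),np.array(i["mtx"]),np.array(i["dist"]))[0,0]
    d=R.T@np.array([u[0],u[1],1]); c=-R.T@t
    return c+d*(z-c[2])/d[2]
def proj(n,P,info=None):
    i=info or viewer.camera_info(n)
    return cv2.projectPoints(np.array(P,float).reshape(-1,3),np.array(i["rvec"],float),np.array(i["tvec"],float),np.array(i["mtx"]),np.array(i["dist"]))[0][:,0]
E
python3 - <<'E'
from h import *
im=cv2.imread("pics/top0.png"); c=im[150:275,190:320]
cv2.imwrite("pics/c0.png",cv2.resize(c,None,fx=4.6,fy=4.6,interpolation=cv2.INTER_CUBIC))
hsv=cv2.cvtColor(im,cv2.COLOR_BGR2HSV)
m=cv2.inRange(hsv,(18,130,120),(32,255,255)); m[:180]=0;m[240:]=0;m[:,:215]=0;m[:,275:]=0
n,l,st,ce=cv2.connectedComponentsWithStats(m)
k=1+np.argmax(st[1:,4]); print(st[k],ce[k]); print("head",ray("top",ce[k],.088))
for nm,p,z in(("jar",(207,134),.097),("tape",(153,170),.025),("wax",(158,208),.024)): print(nm,ray("top",p,z))
E
```

```text
[232 198  23  23 363] [243.54820937 208.66666667]
head [0.52883959 0.27138492 0.088     ]
jar [0.71460541 0.36355581 0.097     ]
tape [0.63708104 0.51414502 0.025     ]
wax [0.53730314 0.49842214 0.024     ]
```

View pics/c0.png

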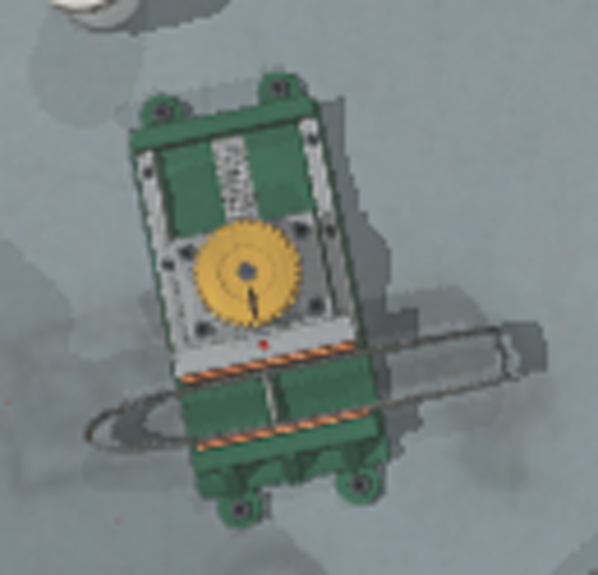

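The zoomed crop shows the head centre at crop (247,271), with the mark pointing to the red dot at (263,344). The copper front edge runs from (180,381) to (355,347), and the stop bar is at the top, so clamp +x points roughly away from the robot.

```bash
python3 - <<'E'
from h import *
f=lambda u,v:(190+(u+.5)/4.6-.5,150+(v+.5)/4.6-.5)
P=lambda u,v,z:ray("top",f(u,v),z)[:2]
h=P(247,271,.09); d=P(263,344,.066); l=P(180,381,.062); r=P(355,347,.062)
b=P(138,140,.036); b2=P(318,105,.036)
print("head",h,"dot",d,np.linalg.norm(h-d)); e=l-r
print("width",np.linalg.norm(e),"yaw from edge",np.degrees(np.arctan2(e[1],e[0]))-90)
print("dot->head yaw",np.degrees(np.arctan2(*(h-d)[::-1])))
e=b-b2; print("stop",np.linalg.norm(e),np.degrees(np.arctan2(e[1],e[0]))-90)
th=np.arctan2((l-r)[1],(l-r)[0])-np.pi/2; n=np.array([np.cos(th),np.sin(th)])
print("head behind lining mid",(h-(l+r)/2)@n,"expect 48.3")
q=proj("scene",[[*h,.081],[*h,.09]]); print("scene proj head",q)
im=cv2.imread("pics/scene0.png");hsv=cv2.cvtColor(im,cv2.COLOR_BGR2HSV)
m=cv2.inRange(hsv,(15,120,90),(32,255,255)); m[:175]=0;m[210:]=0;m[:,:235]=0;m[:,285:]=0
print("scene bbox",cv2.boundingRect(m))
E
```

```text
head [0.52898139 0.27183956] dot [0.49181241 0.26460753] 0.03786601667076747
width 0.09677145462353265 yaw from edge 11.099536224165007
dot->head yaw 11.01056399817417
stop 0.10261345642659116 11.120229856607295
head behind lining mid 0.04867699408599604 expect 48.3
scene proj head [[258.61665949 191.43998652]
 [258.43584002 188.52599433]]
scene bbox (248, 184, 23, 16)
```

The two cameras agree: clamp yaw is 11.1°, the head is at (0.529, 0.2717), and the widths match the given sizes. I'll close the gripper and move to the −y side of the head, with tool x along clamp −x and tool y along clamp +y.

Emit:
step_arm(motion=[{"linear": [-0.956,-0.585,0],"rot": [0,0,0],"gripper": -1},{"linear": [-0.956,-0.585,0],"rot": [0,0,0],"gripper": -1},{"linear": [-0.956,-0.585,0],"rot": [0,0,0],"gripper": -1},{"linear": [-0.956,-0.585,0],"rot": [0,0,0],"gripper": -1},{"linear": [-0.956,-0.585,0],"rot": [0,0,0],"gripper": -1},{"linear": [-0.956,-0.585,0],"rot": [0,0,0],"gripper": -1},{"linear": [-0.956,-0.585,0],"rot": [0,0,0],"gripper": -1},{"linear": [-0.956,-0.585,0],"rot": [0,0,0],"gripper": -1},{"linear": [-0.956,-0.585,0],"rot": [0,0,0],"gripper": -1},{"linear": [-0.956,-0.585,0],"rot": [0,0,0],"gripper": -1},{"linear": [-0.956,-0.585,0],"rot": [0,0,0],"gripper": -1},{"linear": [-0.956,-0.585,0],"rot": [0,0,0],"gripper": -1},{"linear": [-0.956,-0.585,0],"rot": [0,0,0],"gripper": -1},{"linear": [-0.956,-0.585,0],"rot": [0,0,0],"gripper": -1},{"linear": [-0.956,-0.585,0],"rot": [0,0,0],"gripper": -1},{"linear": [-0.956,-0.585,0],"rot": [0,0,0],"gripper": -1},{"linear": [0,0,0],"rot": [0,0,-1],"gripper": -1},{"linear": [0,0,0],"rot": [0,0,-1],"gripper": -1},{"linear": [0,0,0],"rot": [0,0,-1],"gripper": -1},{"linear": [0,0,0],"rot": [0,0,-1],"gripper": -1}], squeeze=20)

```text
time_s: 2.1
tool_pos: [0.533, 0.2114, 0.2032]
orientation: [0.136, -3.138, 0.001]
contact_force: [-0.5, 0.3, 0.2]
grip_width: 0.0005
grasp_force: 0.0
```

Emit:
step_arm(motion=[{"linear": [0,0,0],"rot": [0,0,-0.64],"gripper": -1},{"linear": [0,0,0],"rot": [0,0,-0.63],"gripper": -1},{"linear": [0,0,0],"rot": [0,0,0],"gripper": -1}])

```text
time_s: 2.4
tool_pos: [0.533, 0.2115, 0.2033]
orientation: [0.306, -3.126, 0.0]
contact_force: [0.5, 0.9, -1.2]
grip_width: 0.0005
grasp_force: 0.0
```

```bash
cat >> h.py <<'E'
C=np.array([.5290,.2717]); th=np.radians(11.1); E=np.array([[np.cos(th),np.sin(th)],[-np.sin(th),np.cos(th)]])
def st():
    s=arm.state(); R=cv2.Rodrigues(s["orientation"])[0]; p=s["tool_pos"]
    print("t",s["time_s"],"clamp xy mm",np.round(1e3*E@(p[:2]-C),2),"tipz",round(1e3*(p[2]-.025),2),"toolx yaw rel clamp",np.round(np.degrees(np.arctan2(R[1,0],R[0,0]))-11.1,2),"tilt",np.round(R[:,2],3),"F clamp",np.round(E@s["contact_force"][:2],1),round(float(s["contact_force"][2]),1),"w",round(s["grip_width"],4),"J",np.round(s["joint_pos"],2)); return s
E
python3 - <<'E'
from h import *
st(); cv2.imwrite("pics/w1.png",viewer.camera("wrist"))
E
```

```text
t 2.4 clamp xy mm [ -7.65 -59.89] tipz 178.32 toolx yaw rel clamp -179.92 tilt [-0. -0. -1.] F clamp [0.7 0.8] -1.2 w 0.0005 J [-0.56  0.33  0.16  1.75 -0.06  1.07  1.39]
```

View pics/w1.png

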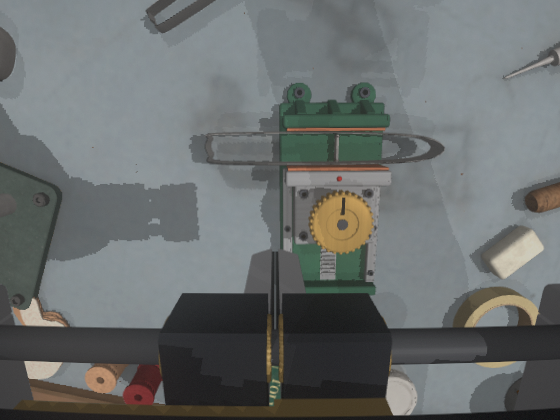

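The wrist view is along the clamp, with up = clamp −x and right = +y. The head is centred at about (342,224) with the mark still at 0, and the closed fingertip is at about (275,255) on the −y side. I'll check the head centre from here and descend.

```bash
python3 - <<'E'
from h import *
im=cv2.imread("pics/w1.png");hsv=cv2.cvtColor(im,cv2.COLOR_BGR2HSV)
m=cv2.inRange(hsv,(15,110,90),(32,255,255)); m[:180]=0;m[265:]=0;m[:,:300]=0;m[:,385:]=0
m=cv2.morphologyEx(m,cv2.MORPH_CLOSE,np.ones((9,9)))
c=max(cv2.findContours(m,0,1)[0],key=cv2.contourArea)
(u,r),rad=cv2.minEnclosingCircle(c); print(u,r,rad)
M=cv2.moments(c); print(M["m10"]/M["m00"],M["m01"]/M["m00"])
i=viewer.camera_info("wrist")
p=ray("wrist",(u,r),.090,i); print(p,1e3*E@(p[:2]-C), "diam",2*np.linalg.norm(ray("wrist",(u+rad,r),.09,i)-p))
P=arm.state()["tool_pos"];print("tip px",proj("wrist",[P-[0,0,.025]],i))
E
```

```text
340.84783935546875 221.8913116455078 31.848102569580078
341.0414730683187 222.3695290540928
[0.52551441 0.27194407 0.09      ] [-3.37339932  0.91055251] diam 0.057287523330685916
tip px [[271.86212487 250.61359375]]
```

Emit:
step_arm(motion=[{"linear": [0,0,1]},{"linear": [0,0,1]},{"linear": [0,0,1]},{"linear": [0,0,0.37]},{"linear": [0,0,0]}])

```text
validation failed for argument at $.mo...
```

Emit:
step_arm(motion=[{"linear": [0,0.25,0]},{"linear": [0,0.08,0]},{"linear": [0,0.05,0]},{"linear": [0,0,0]}])

```text
validation failed for argument at $.mo...
```

```bash
python3 -c "
from h import *
st()"
```

```text
t 2.45 clamp xy mm [ -7.66 -59.91] tipz 178.32 toolx yaw rel clamp -180.05 tilt [-0. -0. -1.] F clamp [ 0.1 -0.6] 1.0 w 0.0005 J [-0.56  0.33  0.16  1.75 -0.06  1.07  1.38]
```

Emit:
step_arm(motion=[{"linear": [0,0,1],"rot": [0,0,0],"gripper": -1},{"linear": [0,0,1],"rot": [0,0,0],"gripper": -1},{"linear": [0,0,1],"rot": [0,0,0],"gripper": -1},{"linear": [0,0,0.37],"rot": [0,0,0],"gripper": -1},{"linear": [0,0,0],"rot": [0,0,0],"gripper": -1}])

```text
time_s: 2.95
tool_pos: [0.5325, 0.2113, 0.1014]
orientation: [0.303, -3.125, 0.002]
contact_force: [0.3, -0.1, 0.4]
grip_width: 0.0006
grasp_force: 0.0
```

Emit:
step_arm(motion=[{"linear": [0,0.35,0],"rot": [0,0,0],"gripper": -1},{"linear": [0,0.2,0],"rot": [0,0,0],"gripper": -1},{"linear": [0,0,0],"rot": [0,0,0],"gripper": -1}])

```text
time_s: 3.25
tool_pos: [0.5301, 0.2296, 0.1036]
orientation: [-0.307, 3.125, 0.002]
contact_force: [0.0, -0.4, 0.9]
grip_width: 0.0002
grasp_force: 0.0
```

```bash
python3 -c "
from h import *
st(); cv2.imwrite('pics/w2.png',viewer.camera('wrist'))"
```

```text
t 3.25 clamp xy mm [ -7.04 -41.54] tipz 78.56 toolx yaw rel clamp -179.88 tilt [ 0.001  0.001 -1.   ] F clamp [-0.1 -0.4] 0.9 w 0.0002 J [-0.58  0.45  0.14  1.83 -0.08  0.87  1.38]
```

View pics/w2.png

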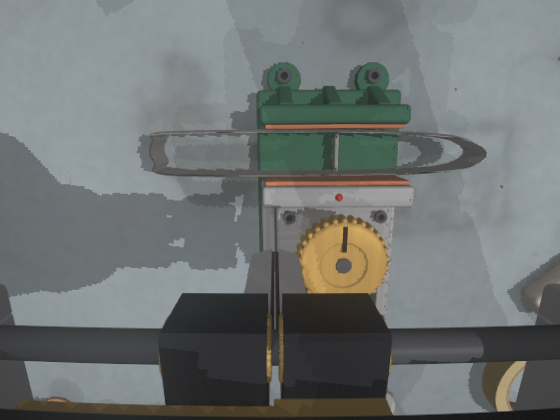

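The tip (about (272,250)) is still clear of the head, whose left edge is at about x=299 and centre at (343,265). The fingertips taper. I'll recompute the head relative to the tool from this closer view.

```bash
python3 - <<'E'
from h import *
i=viewer.camera_info("wrist"); P=arm.state()["tool_pos"]
print("tip px",proj("wrist",[P-[0,0,.025],P-[0,0,.012]],i))
for c in((343.5,265),(299,262),(389,262),(345,217)):
    p=ray("wrist",c,.090,i); print(c,1e3*E@(p[:2]-C))
im=cv2.imread("pics/w2.png")
cv2.imwrite("pics/c2.png",cv2.resize(im[200:300,230:350],None,fx=5,fy=5,interpolation=cv2.INTER_CUBIC))
E
```

```text
tip px [[271.83644364 250.61417411]
 [271.67498156 257.89825816]]
(343.5, 265) [-1.99677729  1.38846458]
(299, 262) [ -3.97262284 -25.80276559]
(389, 262) [-3.87052467 29.24781794]
(345, 217) [-32.13502294   0.66737892]
```

View pics/c2.png

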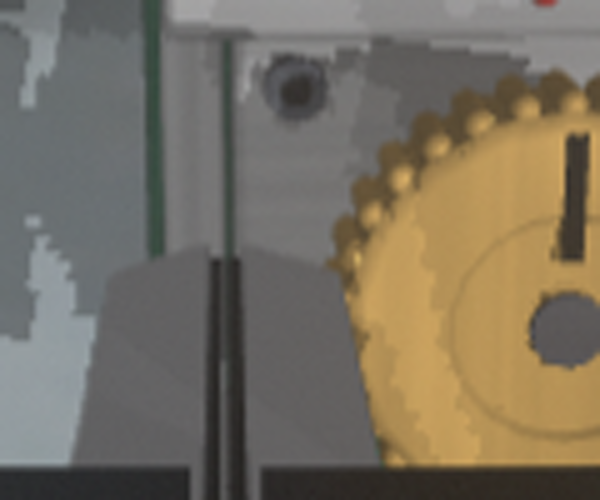

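The right finger's edge (crop (335,262)) is almost touching the knurl, so the half-thickness is about 13–14 mm. I'll probe by contact.

Emit:
step_arm(motion=[{"linear": [0,0.03,0],"rot": [0,0,0],"gripper": -1},{"linear": [0,0.03,0],"rot": [0,0,0],"gripper": -1},{"linear": [0,0.0,0],"rot": [0,0,0],"gripper": -1}])

```text
time_s: 3.6
tool_pos: [0.5297, 0.2295, 0.1026]
orientation: [-0.304, 3.127, -0.0]
contact_force: [0.4, -0.8, -0.0]
grip_width: 0.0006
grasp_force: 0.0
```

Emit:
step_arm(motion=[{"linear": [0,0.03,0],"rot": [0,0,0],"gripper": -1},{"linear": [0,0.03,0],"rot": [0,0,0],"gripper": -1},{"linear": [0,0.0,0],"rot": [0,0,0],"gripper": -1}])

```text
time_s: 3.9
tool_pos: [0.5293, 0.2314, 0.1024]
orientation: [0.304, -3.127, 0.0]
contact_force: [0.5, 0.5, -1.0]
grip_width: 0.0004
grasp_force: 0.0
```

```bash
python3 -c "
from h import *
st()"
```

```text
t 3.9 clamp xy mm [ -7.49 -39.64] tipz 77.43 toolx yaw rel clamp -179.98 tilt [-0. -0. -1.] F clamp [0.6 0.4] -1.0 w 0.0004 J [-0.58  0.45  0.14  1.83 -0.08  0.87  1.37]
```

Emit:
step_arm(motion=[{"linear": [0,0.03,0],"rot": [0,0,0],"gripper": -1},{"linear": [0,0.03,0],"rot": [0,0,0],"gripper": -1},{"linear": [0,0.0,0],"rot": [0,0,0],"gripper": -1}])

```text
time_s: 4.2
tool_pos: [0.5289, 0.2332, 0.1025]
orientation: [-0.305, 3.127, -0.0]
contact_force: [-0.3, -0.7, -0.3]
grip_width: 0.0005
grasp_force: 0.0
```

Emit:
step_arm(motion=[{"linear": [0,0.03,0],"rot": [0,0,0],"gripper": -1},{"linear": [0,0.03,0],"rot": [0,0,0],"gripper": -1},{"linear": [0,0.0,0],"rot": [0,0,0],"gripper": -1}])

```text
time_s: 4.5
tool_pos: [0.5286, 0.235, 0.1025]
orientation: [-0.305, 3.127, -0.0]
contact_force: [-0.0, 0.3, -0.0]
grip_width: 0.0003
grasp_force: 0.0
```

Emit:
step_arm(motion=[{"linear": [0,0.03,0],"rot": [0,0,0],"gripper": -1},{"linear": [0,0.03,0],"rot": [0,0,0],"gripper": -1},{"linear": [0,0.0,0],"rot": [0,0,0],"gripper": -1}])

```text
time_s: 4.8
tool_pos: [0.5282, 0.2367, 0.1024]
orientation: [0.305, -3.127, 0.0]
contact_force: [0.6, 0.1, 0.0]
grip_width: 0.0006
grasp_force: 0.0
```

```bash
python3 -c "
from h import *
st()"
```

```text
t 4.8 clamp xy mm [ -7.54 -34.16] tipz 77.44 toolx yaw rel clamp -179.97 tilt [-0. -0. -1.] F clamp [0.6 0. ] 0.0 w 0.0006 J [-0.59  0.45  0.14  1.82 -0.08  0.87  1.36]
```

Emit:
step_arm(motion=[{"linear": [0,0.03,0],"rot": [0,0,0],"gripper": -1},{"linear": [0,0.03,0],"rot": [0,0,0],"gripper": -1},{"linear": [0,0.0,0],"rot": [0,0,0],"gripper": -1}])

```text
time_s: 5.1
tool_pos: [0.5279, 0.2385, 0.1025]
orientation: [-0.305, 3.127, -0.0]
contact_force: [-0.6, -0.8, 0.4]
grip_width: 0.0005
grasp_force: 0.0
```

```bash
python3 -c "
from h import *
st(); cv2.imwrite('pics/w3.png',cv2.resize(viewer.camera('wrist')[180:300,220:400],None,fx=4,fy=4))"
```

```text
t 5.1 clamp xy mm [ -7.47 -32.36] tipz 77.47 toolx yaw rel clamp -179.97 tilt [ 0. -0. -1.] F clamp [-0.8 -0.7] 0.4 w 0.0005 J [-0.59  0.45  0.14  1.82 -0.08  0.87  1.36]
```

View pics/w3.png

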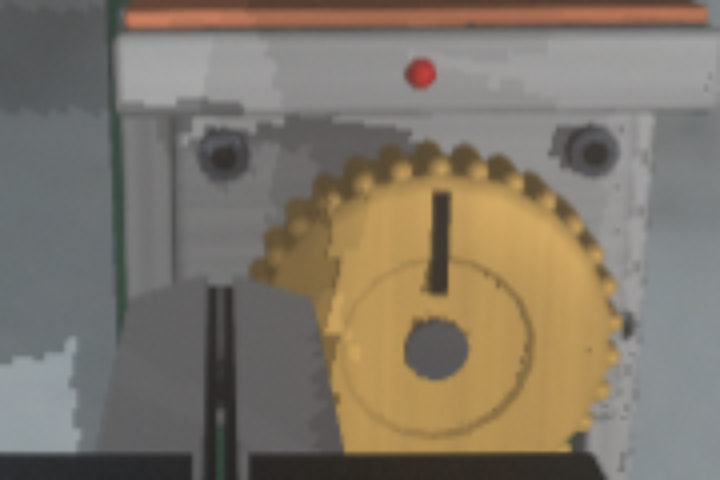

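The finger silhouette (top edge at about crop y=280, x 125–310) covers the head's left edge, yet there is no contact force. I'll check the finger geometry by projecting it.

```bash
python3 - <<'E'
from h import *
i=viewer.camera_info("wrist"); P=arm.state()["tool_pos"]; R=cv2.Rodrigues(np.array(i["rvec"]))[0]
cam=-R.T@np.array(i["tvec"]).ravel(); print("cam clamp",1e3*E@(cam[:2]-C),cam[2])
ex,ey=E
for z in(-.025,-.010,.01):
  for x in(-8,8):
    for y in(5,12.5):
      q=P+np.r_[1e-3*(x*ex+y*ey),z]; print(z,x,y,"crop",np.round((proj("wrist",[q],i)[0]-[220,180])*4))
for x,y in((-2,1.3),(0,0)):
  c=np.r_[C+1e-3*(x*ex+y*ey),.09]; pts=[c+np.r_[.0295*np.cos(a)*ex+.0295*np.sin(a)*ey,0] for a in np.radians([0,90,180,270])]
  print(np.round((proj("wrist",[c]+pts,i)-[220,180])*4))
E
```

```text
cam clamp [-80.42324984 -30.6966202 ] 0.2831319272070519
-0.025 -8 5 crop [239. 235.]
-0.025 -8 12.5 crop [286. 235.]
-0.025 8 5 crop [238. 330.]
-0.025 8 12.5 crop [285. 330.]
-0.01 -8 5 crop [240. 266.]
-0.01 -8 12.5 crop [291. 266.]
-0.01 8 5 crop [240. 367.]
-0.01 8 12.5 crop [290. 367.]
0.01 -8 5 crop [243. 314.]
0.01 -8 12.5 crop [299. 314.]
0.01 8 5 crop [242. 425.]
0.01 8 12.5 crop [297. 425.]
[[430. 345.]
 [422. 519.]
 [623. 344.]
 [438. 156.]
 [235. 345.]]
[[420. 357.]
 [413. 531.]
 [613. 356.]
 [428. 169.]
 [226. 357.]]
```

```bash
python3 - <<'E'
from h import *
im=viewer.camera("scene"); P=arm.state()["tool_pos"]; i=viewer.camera_info("scene")
print("crop tip,tcp",np.round((proj("scene",[P-[0,0,.025],P],i)-[200,130])*6), "head c", np.round((proj("scene",[[*C,.072],[*C,.09]],i)-[200,130])*6))
cv2.imwrite("pics/s3.png",cv2.resize(im[130:230,200:330],None,fx=6,fy=6,interpolation=cv2.INTER_CUBIC))
E
```

```text
crop tip,tcp [[390. 414.]
 [388. 365.]] head c [[353. 386.]
 [351. 351.]]
```

View pics/s3.png

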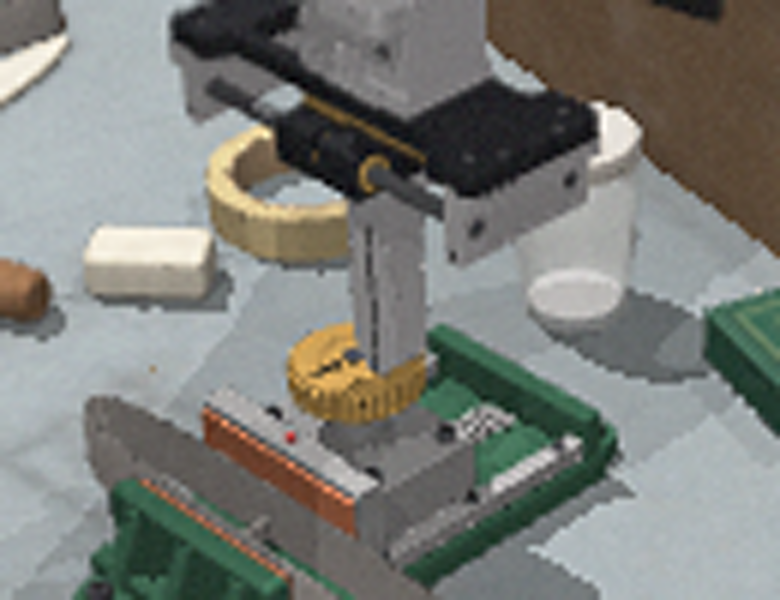

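The scene view shows the fingertip ending at about crop (395,372), hovering over the head's rim instead of beside it. So the tip is only about 4–5 mm ahead of the reported TCP, not 25 mm. The wrist silhouette agrees: its edge is at 280 where 235 was expected. I'll back out, go lower and feel for contact.

Emit:
step_arm(motion=[{"linear": [0,-0.4,0],"rot": [0,0,0],"gripper": -1},{"linear": [0,-0.4,0],"rot": [0,0,0],"gripper": -1},{"linear": [0,0,0.3],"rot": [0,0,0],"gripper": -1},{"linear": [0,0,0.2],"rot": [0,0,0],"gripper": -1},{"linear": [0,0,0.17],"rot": [0,0,0],"gripper": -1},{"linear": [0,0,0],"rot": [0,0,0],"gripper": -1}])

```text
time_s: 5.8
tool_pos: [0.532, 0.2149, 0.0813]
orientation: [0.305, -3.125, 0.001]
contact_force: [-0.9, -0.5, 0.1]
grip_width: 0.0003
grasp_force: 0.0
```

Emit:
step_arm(motion=[{"linear": [0,0.25,0],"rot": [0,0,0],"gripper": -1},{"linear": [0,0.05,0],"rot": [0,0,0],"gripper": -1},{"linear": [0,0,0],"rot": [0,0,0],"gripper": -1}])

```text
time_s: 6.1
tool_pos: [0.5307, 0.2244, 0.0825]
orientation: [-0.306, 3.126, 0.0]
contact_force: [0.5, 1.1, -0.2]
grip_width: 0.0003
grasp_force: 0.0
```

Emit:
step_arm(motion=[{"linear": [0,0.04,0],"rot": [0,0,0],"gripper": -1},{"linear": [0,0.03,0],"rot": [0,0,0],"gripper": -1},{"linear": [0,0,0],"rot": [0,0,0],"gripper": -1}])

```text
time_s: 6.4
tool_pos: [0.5304, 0.2258, 0.0824]
orientation: [-0.305, 3.127, -0.0]
contact_force: [-0.1, -0.2, 0.6]
grip_width: 0.0007
grasp_force: 0.0
```

```bash
python3 -c "
from h import *
st()"
```

```text
t 6.4 clamp xy mm [ -7.47 -45.34] tipz 57.44 toolx yaw rel clamp -179.97 tilt [ 0. -0. -1.] F clamp [-0.1 -0.2] 0.6 w 0.0007 J [-0.57  0.48  0.14  1.84 -0.09  0.83  1.38]
```

Emit:
step_arm(motion=[{"linear": [0,0.05,0],"rot": [0,0,0],"gripper": -1},{"linear": [0,0,0],"rot": [0,0,0],"gripper": -1}])

```text
time_s: 6.6
tool_pos: [0.5301, 0.2273, 0.0824]
orientation: [0.305, -3.127, 0.0]
contact_force: [-0.1, -0.1, 0.3]
grip_width: 0.0001
grasp_force: 0.0
```

Emit:
step_arm(motion=[{"linear": [0,0.05,0],"rot": [0,0,0],"gripper": -1},{"linear": [0,0,0],"rot": [0,0,0],"gripper": -1}])

```text
time_s: 6.8
tool_pos: [0.5297, 0.2288, 0.0823]
orientation: [0.305, -3.127, 0.0]
contact_force: [0.4, 0.3, -0.0]
grip_width: 0.0005
grasp_force: 0.0
```

Emit:
step_arm(motion=[{"linear": [0,0.05,0],"rot": [0,0,0],"gripper": -1},{"linear": [0,0,0],"rot": [0,0,0],"gripper": -1}])

```text
time_s: 7.0
tool_pos: [0.5295, 0.2303, 0.0824]
orientation: [0.305, -3.127, 0.0]
contact_force: [-0.2, -1.1, 0.9]
grip_width: 0.0004
grasp_force: 0.0
```

```bash
python3 -c "
from h import *
st()"
```

```text
t 7.0 clamp xy mm [ -7.5  -40.71] tipz 57.36 toolx yaw rel clamp -179.97 tilt [-0. -0. -1.] F clamp [-0.4 -1. ] 0.9 w 0.0004 J [-0.57  0.48  0.14  1.84 -0.09  0.83  1.38]
```

Emit:
step_arm(motion=[{"linear": [0,0.04,0],"rot": [0,0,0],"gripper": -1},{"linear": [0,0,0],"rot": [0,0,0],"gripper": -1}])

```text
time_s: 7.2
tool_pos: [0.5293, 0.2315, 0.0824]
orientation: [-0.305, 3.127, -0.0]
contact_force: [0.5, 0.2, 0.4]
grip_width: 0.0005
grasp_force: 0.0
```

Emit:
step_arm(motion=[{"linear": [0,0.04,0],"rot": [0,0,0],"gripper": -1},{"linear": [0,0,0],"rot": [0,0,0],"gripper": -1}])

```text
time_s: 7.4
tool_pos: [0.529, 0.2326, 0.0824]
orientation: [0.305, -3.127, 0.0]
contact_force: [-0.6, 0.8, 0.5]
grip_width: 0.0003
grasp_force: 0.0
```

```bash
python3 -c "
from h import *
st()"
```

```text
t 7.4 clamp xy mm [ -7.51 -38.33] tipz 57.37 toolx yaw rel clamp -179.97 tilt [-0. -0. -1.] F clamp [-0.5  0.9] 0.5 w 0.0003 J [-0.58  0.48  0.14  1.84 -0.09  0.83  1.37]
```

Emit:
step_arm(motion=[{"linear": [0,0.04,0],"rot": [0,0,0],"gripper": -1},{"linear": [0,0,0],"rot": [0,0,0],"gripper": -1}])

```text
time_s: 7.6
tool_pos: [0.5288, 0.2338, 0.0824]
orientation: [-0.305, 3.127, -0.0]
contact_force: [0.0, 0.5, -0.1]
grip_width: 0.0003
grasp_force: 0.0
```

Emit:
step_arm(motion=[{"linear": [0,0.04,0],"rot": [0,0,0],"gripper": -1},{"linear": [0,0,0],"rot": [0,0,0],"gripper": -1}])

```text
time_s: 7.8
tool_pos: [0.5285, 0.235, 0.0824]
orientation: [0.305, -3.127, 0.0]
contact_force: [-0.3, -0.8, 0.2]
grip_width: 0.0004
grasp_force: 0.0
```

Emit:
step_arm(motion=[{"linear": [0,0.04,0],"rot": [0,0,0],"gripper": -1},{"linear": [0,0,0],"rot": [0,0,0],"gripper": -1}])

```text
time_s: 8.0
tool_pos: [0.5283, 0.2362, 0.0824]
orientation: [-0.305, 3.127, -0.0]
contact_force: [-0.1, -0.5, 0.5]
grip_width: 0.0006
grasp_force: 0.0
```

```bash
python3 -c "
from h import *
s=st();print(s['moment'])
for n,sl in(('wrist',np.s_[180:300,220:400]),('scene',np.s_[130:230,200:330])): 
  cv2.imwrite(f'pics/{n}4.png',cv2.resize(viewer.camera(n)[sl],(380,380*100//130),interpolation=cv2.INTER_CUBIC))
a=cv2.hconcat([cv2.imread('pics/wrist4.png'),cv2.imread('pics/scene4.png')]);cv2.imwrite('pics/j4.png',a)
"
```

```text
t 8.0 clamp xy mm [ -7.49 -34.75] tipz 57.38 toolx yaw rel clamp -179.97 tilt [ 0. -0. -1.] F clamp [-0.2 -0.5] 0.5 w 0.0006 J [-0.58  0.48  0.14  1.84 -0.09  0.83  1.37]
[-0.02893292 -0.04212991 -0.00603075]
```

View pics/j4.png

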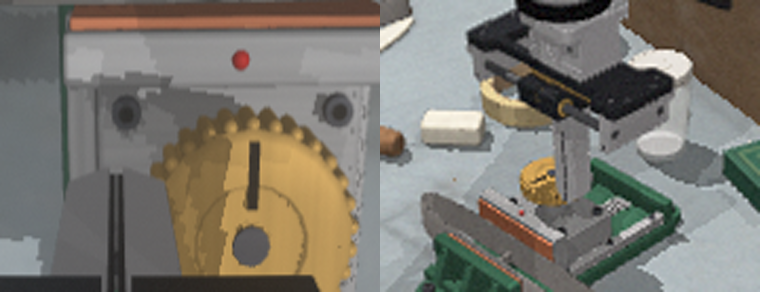

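The finger is now beside the head: in the wrist view the tip flat ends at crop x≈150 and the rim starts at x≈152, and in the scene view it covers the −y side of the head. I'll keep probing.

Emit:
step_arm(motion=[{"linear": [0,0.04,0],"rot": [0,0,0],"gripper": -1},{"linear": [0,0,0],"rot": [0,0,0],"gripper": -1}])

```text
time_s: 8.3
tool_pos: [0.5282, 0.2371, 0.0824]
orientation: [-0.304, 3.127, -0.0]
contact_force: [0.6, -1.9, 2.2]
grip_width: 0.0004
grasp_force: 0.8
```

Emit:
step_arm(motion=[{"linear": [0,0.04,0],"rot": [0,0,0],"gripper": -1},{"linear": [0,0,0],"rot": [0,0,0],"gripper": -1}])

```text
time_s: 8.5
tool_pos: [0.5281, 0.2378, 0.0824]
orientation: [-0.304, 3.127, -0.001]
contact_force: [0.1, -5.0, 2.0]
grip_width: 0.001
grasp_force: 2.4
```

```bash
python3 -c "
from h import *
s=st();print(s['moment'])
s=st()
"
```

```text
t 8.5 clamp xy mm [ -7.44 -33.1 ] tipz 57.41 toolx yaw rel clamp -180.0 tilt [ 0.    -0.001 -1.   ] F clamp [-0.8 -4.9] 2.0 w 0.001 J [-0.59  0.48  0.14  1.84 -0.09  0.83  1.36]
[-1.10969786 -0.19185174 -0.08232326]
t 8.5 clamp xy mm [ -7.44 -33.1 ] tipz 57.41 toolx yaw rel clamp -180.0 tilt [ 0.    -0.001 -1.   ] F clamp [-0.8 -4.9] 2.0 w 0.001 J [-0.59  0.48  0.14  1.84 -0.09  0.83  1.36]
```

Contact: about 5 N at y≈−33, with compliance near 3 N/mm. I'll write a numeric mark reader, back off, go 4 mm lower, and try a first rolling stroke along the −y side.

```bash
cat >> h.py <<'E'
def mark(n="wrist",z=.09,off=(-2,1.3),save=None):
    i=viewer.camera_info(n); im=viewer.camera(n)
    if save: cv2.imwrite(save,im)
    a=np.radians(np.arange(0,360,2)); r=np.arange(11,25,1.)*1e-3
    c=C+E.T@(np.array(off)*1e-3)
    pts=[[*(c+E.T@(q*np.array([np.cos(t),np.sin(t)]))),z] for t in a for q in r]
    px=proj(n,pts,i).astype(np.float32).reshape(len(a),len(r),2)
    s=cv2.remap(im,px[...,0],px[...,1],cv2.INTER_LINEAR).astype(float)
    yel=(s[...,2]-s[...,0]>40).mean(1); dark=(s.max(2)<85).mean(1)
    b=np.where(dark>.5)[0]*2
    print(n,"dark deg (clamp frame,180=tight)",b.tolist(),"non-yellow",(np.where(yel<.5)[0]*2).tolist())
E
python3 -c "
from h import *
mark(); mark('top',off=(0,0))"
```

```text
wrist dark deg (clamp frame,180=tight) [0, 2, 4, 6, 8, 10, 12, 14, 16, 18, 20, 22, 24, 26, 28, 30, 32, 34, 36, 38, 40, 42, 44, 46, 48, 50, 52, 54, 56, 58, 60, 176, 178, 180, 298, 300, 302, 304, 306, 308, 310, 312, 314, 316, 318, 320, 322, 324, 326, 328, 330, 332, 334, 336, 338, 340, 342, 344, 346, 348, 350, 352, 354, 356, 358] non-yellow [0, 2, 4, 6, 8, 10, 12, 14, 16, 18, 20, 22, 24, 26, 28, 30, 32, 34, 36, 38, 40, 42, 44, 46, 48, 50, 52, 54, 56, 58, 60, 174, 176, 178, 180, 270, 272, 274, 276, 278, 280, 282, 284, 286, 288, 290, 292, 294, 298, 300, 302, 304, 306, 308, 310, 312, 314, 316, 318, 320, 322, 324, 326, 328, 330, 332, 334, 336, 338, 340, 342, 344, 346, 348, 350, 352, 354, 356, 358]
top dark deg (clamp frame,180=tight) [] non-yellow [0, 2, 4, 6, 8, 10, 12, 14, 16, 18, 20, 22, 24, 26, 28, 30, 32, 34, 36, 38, 40, 42, 44, 46, 48, 50, 52, 54, 56, 58, 60, 62, 64, 66, 68, 70, 72, 74, 76, 78, 80, 82, 84, 86, 88, 90, 92, 94, 96, 98, 100, 102, 104, 106, 108, 110, 112, 114, 116, 118, 120, 122, 124, 126, 128, 130, 132, 134, 136, 138, 140, 142, 144, 146, 148, 150, 152, 154, 156, 158, 160, 162, 164, 166, 168, 170, 172, 174, 176, 178, 180, 182, 184, 186, 188, 190, 192, 194, 196, 198, 200, 202, 204, 206, 208, 210, 212, 214, 216, 218, 220, 222, 224, 226, 228, 230, 232, 234, 236, 238, 240, 242, 244, 246, 248, 250, 252, 254, 256, 258, 260, 262, 264, 266, 268, 270, 272, 274, 276, 278, 280, 282, 284, 286, 288, 290, 292, 294, 296, 298, 300, 302, 304, 306, 308, 310, 312, 314, 316, 318, 320, 322, 324, 326, 328, 330, 332, 334, 336, 338, 340, 342, 344, 346, 348, 350, 352, 354, 356, 358]
```

Emit:
step_arm(motion=[{"linear": [0,-0.15,0],"rot": [0,0,0],"gripper": -1},{"linear": [0.2,0,0.13],"rot": [0,0,0],"gripper": -1},{"linear": [0,0.15,0],"rot": [0,0,0],"gripper": -1},{"linear": [0,0.03,0],"rot": [0,0,0],"gripper": -1},{"linear": [0,0,0],"rot": [0,0,0],"gripper": -1}])

```text
time_s: 9.1
tool_pos: [0.5212, 0.235, 0.078]
orientation: [0.301, -3.125, 0.006]
contact_force: [-3.7, -18.5, 10.4]
grip_width: 0.0005
grasp_force: 9.7
```

Emit:
step_arm(motion=[{"linear": [-0.12,0,0],"rot": [0,0,0],"gripper": -1},{"linear": [-0.12,0,0],"rot": [0,0,0],"gripper": -1},{"linear": [-0.12,0,0],"rot": [0,0,0],"gripper": -1},{"linear": [-0.12,0,0],"rot": [0,0,0],"gripper": -1},{"linear": [-0.12,0,0],"rot": [0,0,0],"gripper": -1}])

```text
time_s: 9.6
tool_pos: [0.5401, 0.2378, 0.0785]
orientation: [0.3, -3.127, 0.006]
contact_force: [0.6, -21.1, 12.5]
grip_width: 0.0005
grasp_force: 11.5
```

```bash
python3 -c "
from h import *
st();mark(); mark('top',off=(0,0))"
```

```text
t 9.6 clamp xy mm [  4.38 -35.4 ] tipz 53.53 toolx yaw rel clamp -180.13 tilt [-0.    -0.004 -1.   ] F clamp [ -3.5 -20.8] 12.5 w 0.0005 J [-0.58  0.51  0.14  1.81 -0.09  0.84  1.37]
wrist dark deg (clamp frame,180=tight) [216, 218, 220, 222] non-yellow [216, 218, 220, 222, 224]
top dark deg (clamp frame,180=tight) [76, 78, 80, 84, 86, 88, 90, 94, 96, 98, 100, 102, 104, 106, 108, 110, 112] non-yellow [0, 2, 4, 6, 8, 10, 12, 14, 16, 18, 20, 22, 24, 26, 28, 30, 32, 34, 36, 38, 40, 42, 44, 46, 48, 50, 52, 54, 56, 58, 60, 62, 64, 66, 68, 70, 72, 74, 76, 78, 80, 82, 84, 86, 88, 90, 92, 94, 96, 98, 100, 102, 104, 106, 108, 110, 112, 114, 116, 118, 120, 122, 124, 126, 128, 130, 132, 134, 136, 138, 140, 142, 144, 146, 148, 150, 152, 154, 156, 158, 160, 162, 164, 166, 168, 170, 172, 174, 176, 178, 180, 182, 184, 186, 188, 190, 192, 194, 196, 198, 200, 202, 204, 206, 208, 210, 212, 214, 216, 218, 220, 222, 224, 226, 228, 230, 232, 234, 236, 238, 240, 242, 244, 246, 248, 250, 252, 254, 256, 258, 260, 262, 264, 266, 268, 270, 272, 274, 276, 278, 280, 282, 284, 286, 288, 290, 292, 294, 296, 298, 300, 302, 304, 306, 308, 310, 312, 314, 316, 318, 320, 322, 324, 326, 328, 330, 332, 334, 336, 338, 340, 342, 344, 346, 348, 350, 352, 354, 356, 358]
```

The screw turned about 40° CCW over an 18 mm stroke with no slip, so the method works. The press, about 21 N, is a bit firm. Now I'll orbit in a rounded-rectangle path: first the corner arc from −y to +x, then the +x flat.

Emit:
step_arm(motion=[{"linear": [-0.083,-0.062,0],"rot": [0,0,0],"gripper": -1},{"linear": [-0.159,0.014,0],"rot": [0,0,0],"gripper": -1},{"linear": [-0.154,0.041,0],"rot": [0,0,0],"gripper": -1},{"linear": [-0.145,0.068,0],"rot": [0,0,0],"gripper": -1},{"linear": [-0.131,0.092,0],"rot": [0,0,0],"gripper": -1},{"linear": [-0.113,0.113,0],"rot": [0,0,0],"gripper": -1},{"linear": [-0.092,0.131,0],"rot": [0,0,0],"gripper": -1},{"linear": [-0.068,0.145,0],"rot": [0,0,0],"gripper": -1},{"linear": [-0.041,0.154,0],"rot": [0,0,0],"gripper": -1},{"linear": [-0.014,0.159,0],"rot": [0,0,0],"gripper": -1}])

```text
time_s: 10.7
tool_pos: [0.5662, 0.2726, 0.0792]
orientation: [-0.302, 3.122, 0.001]
contact_force: [12.1, -1.1, -0.3]
grip_width: 0.0006
grasp_force: 6.2
```

```bash
sed -i 's/,"non-yellow".*$/,"nonyel n",int((yel<.5).sum()))/' h.py; python3 -c "
from h import *
st();mark();mark()"
```

```text
t 10.7 clamp xy mm [36.68 -6.24] tipz 54.15 toolx yaw rel clamp -180.03 tilt [ 0.005  0.001 -1.   ] F clamp [11.7 -3.4] -0.3 w 0.0006 J [-0.6   0.56  0.14  1.71 -0.09  0.87  1.34]
wrist dark deg (clamp frame,180=tight) [324, 326, 328, 330] nonyel n 5
wrist dark deg (clamp frame,180=tight) [328, 330, 332, 334] nonyel n 4
```

The mark is now at ~329°, so 149° loosened, at 12 N. I'll continue with the +x flat, the next arc and the +y flat.

Emit:
step_arm(motion=[{"linear": [0,0.145,0],"rot": [0,0,0],"gripper": -1},{"linear": [0,0.145,0],"rot": [0,0,0],"gripper": -1},{"linear": [0,0.145,0],"rot": [0,0,0],"gripper": -1},{"linear": [0.014,0.159,0],"rot": [0,0,0],"gripper": -1},{"linear": [0.041,0.154,0],"rot": [0,0,0],"gripper": -1},{"linear": [0.068,0.145,0],"rot": [0,0,0],"gripper": -1},{"linear": [0.092,0.131,0],"rot": [0,0,0],"gripper": -1},{"linear": [0.113,0.113,0],"rot": [0,0,0],"gripper": -1},{"linear": [0.131,0.092,0],"rot": [0,0,0],"gripper": -1},{"linear": [0.145,0.068,0],"rot": [0,0,0],"gripper": -1},{"linear": [0.154,0.041,0],"rot": [0,0,0],"gripper": -1},{"linear": [0.159,0.014,0],"rot": [0,0,0],"gripper": -1}])

```text
time_s: 12.0
tool_pos: [0.5296, 0.3101, 0.0797]
orientation: [-0.307, 3.123, 0.006]
contact_force: [1.7, 10.2, 9.6]
grip_width: 0.0009
grasp_force: 6.8
```

```bash
python3 -c "
from h import *
st();mark()"
```

```text
t 12.0 clamp xy mm [ 7.95 37.53] tipz 54.72 toolx yaw rel clamp -179.88 tilt [ 0.003  0.004 -1.   ] F clamp [3.6 9.7] 9.6 w 0.0009 J [-0.68  0.54  0.13  1.75 -0.09  0.86  1.26]
wrist dark deg (clamp frame,180=tight) [76, 78, 80, 82] nonyel n 5
```

Total is 259°. I'll continue with the +y flat, the arc to the −x side and the −x flat.

Emit:
step_arm(motion=[{"linear": [0.14,0,0],"rot": [0,0,0],"gripper": -1},{"linear": [0.14,0,0],"rot": [0,0,0],"gripper": -1},{"linear": [0.14,0,0],"rot": [0,0,0],"gripper": -1},{"linear": [0.13,0,0],"rot": [0,0,0],"gripper": -1},{"linear": [0.159,-0.014,0],"rot": [0,0,0],"gripper": -1},{"linear": [0.154,-0.041,0],"rot": [0,0,0],"gripper": -1},{"linear": [0.145,-0.068,0],"rot": [0,0,0],"gripper": -1},{"linear": [0.131,-0.092,0],"rot": [0,0,0],"gripper": -1},{"linear": [0.113,-0.113,0],"rot": [0,0,0],"gripper": -1},{"linear": [0.092,-0.131,0],"rot": [0,0,0],"gripper": -1},{"linear": [0.068,-0.145,0],"rot": [0,0,0],"gripper": -1},{"linear": [0.041,-0.154,0],"rot": [0,0,0],"gripper": -1},{"linear": [0.014,-0.159,0],"rot": [0,0,0],"gripper": -1}])

```text
time_s: 13.35
tool_pos: [0.4901, 0.2721, 0.0783]
orientation: [0.306, -3.125, -0.001]
contact_force: [-5.6, 1.0, 3.8]
grip_width: 0.0002
grasp_force: 2.6
```

```bash
python3 -c "
from h import *
st();mark()"
```

```text
t 13.35 clamp xy mm [-38.12   7.91] tipz 53.34 toolx yaw rel clamp -179.91 tilt [-0.001  0.    -1.   ] F clamp [-5.4  2. ] 3.8 w 0.0002 J [-0.67  0.46  0.13  1.88 -0.08  0.81  1.28]
wrist dark deg (clamp frame,180=tight) [0, 2, 4, 6, 8, 10, 24, 26, 28, 30, 32, 34, 36, 38, 40, 42, 44, 46, 48, 50, 52, 54, 56, 58, 60, 62, 64, 66, 68, 70, 72, 74, 76, 78, 80, 82, 84, 86, 88, 90, 92, 94, 96, 98, 100, 102, 104, 106, 108, 110, 112, 114, 116, 118, 120, 122, 124, 126, 128, 130, 132, 134, 136, 138, 140, 142, 144, 146, 148, 150, 152, 154, 156, 158, 160, 162, 164, 166, 168, 170, 172, 174, 176, 178, 180, 182, 184, 186, 188, 190, 192, 194, 196, 198, 200, 202, 204, 206, 208, 210, 212, 214, 216, 218, 220, 222, 224, 226, 228, 230, 232, 234, 236, 238, 240, 242, 244, 246, 248, 250, 252, 254, 256, 258, 260, 262, 264, 266, 268, 270, 272, 274, 276, 278, 280, 282, 284, 286, 288, 290, 292, 294, 296, 298, 300, 302, 304, 306, 308, 310, 312, 314, 316, 318, 320, 322, 324, 326, 328, 330, 332, 334, 336, 338, 340, 342, 344, 346, 348, 350, 352, 354, 356, 358] nonyel n 174
```

Emit:
step_arm(motion=[{"linear": [-0.03,-0.145,0],"rot": [0,0,0],"gripper": -1},{"linear": [0,-0.145,0],"rot": [0,0,0],"gripper": -1},{"linear": [0,-0.145,0],"rot": [0,0,0],"gripper": -1},{"linear": [-0.014,-0.159,0],"rot": [0,0,0],"gripper": -1},{"linear": [-0.041,-0.154,0],"rot": [0,0,0],"gripper": -1},{"linear": [-0.068,-0.145,0],"rot": [0,0,0],"gripper": -1},{"linear": [-0.092,-0.131,0],"rot": [0,0,0],"gripper": -1},{"linear": [-0.113,-0.113,0],"rot": [0,0,0],"gripper": -1},{"linear": [-0.131,-0.092,0],"rot": [0,0,0],"gripper": -1},{"linear": [-0.145,-0.068,0],"rot": [0,0,0],"gripper": -1},{"linear": [-0.154,-0.041,0],"rot": [0,0,0],"gripper": -1},{"linear": [-0.159,-0.014,0],"rot": [0,0,0],"gripper": -1},{"linear": [-0.133,0,0],"rot": [0,0,0],"gripper": -1},{"linear": [-0.133,0,0],"rot": [0,0,0],"gripper": -1},{"linear": [-0.133,0,0],"rot": [0,0,0],"gripper": -1},{"linear": [-0.133,0,0],"rot": [0,0,0],"gripper": -1}])

```text
time_s: 15.0
tool_pos: [0.5431, 0.236, 0.0779]
orientation: [0.3, -3.126, 0.008]
contact_force: [2.1, -19.8, 3.6]
grip_width: 0.0006
grasp_force: 10.2
```

```bash
python3 -c "
from h import *
st();mark(z=.092)"
```

```text
t 15.0 clamp xy mm [  6.91 -37.75] tipz 52.89 toolx yaw rel clamp -180.15 tilt [-0.001 -0.005 -1.   ] F clamp [ -1.8 -19.8] 3.6 w 0.0006 J [-0.58  0.51  0.15  1.8  -0.09  0.84  1.37]
wrist dark deg (clamp frame,180=tight) [4, 6, 8, 10, 12] nonyel n 5
```

Total is 548° (1.52 turns). One more arc from −y via +x to +y gives about 219°, for a target of about 767°.

Emit:
step_arm(motion=[{"linear": [-0.159,-0.014,0],"rot": [0,0,0],"gripper": -1},{"linear": [-0.154,0.041,0],"rot": [0,0,0],"gripper": -1},{"linear": [-0.145,0.068,0],"rot": [0,0,0],"gripper": -1},{"linear": [-0.131,0.092,0],"rot": [0,0,0],"gripper": -1},{"linear": [-0.113,0.113,0],"rot": [0,0,0],"gripper": -1},{"linear": [-0.092,0.131,0],"rot": [0,0,0],"gripper": -1},{"linear": [-0.068,0.145,0],"rot": [0,0,0],"gripper": -1},{"linear": [-0.041,0.154,0],"rot": [0,0,0],"gripper": -1},{"linear": [-0.014,0.159,0],"rot": [0,0,0],"gripper": -1}])

```text
time_s: 15.95
tool_pos: [0.5667, 0.2714, 0.0788]
orientation: [-0.302, 3.123, -0.0]
contact_force: [11.9, 0.2, -3.3]
grip_width: 0.0003
grasp_force: 6.2
```

```bash
python3 -c "
from h import *
st();mark(z=.094)"
```

```text
t 15.95 clamp xy mm [36.9 -7.6] tipz 53.81 toolx yaw rel clamp -180.05 tilt [ 0.004  0.    -1.   ] F clamp [11.8 -2.1] -3.3 w 0.0003 J [-0.6   0.56  0.14  1.71 -0.1   0.87  1.34]
wrist dark deg (clamp frame,180=tight) [100, 102, 104, 106] nonyel n 4
```

At 643°. Next is the +x flat and the arc to +y, then retract outwards.

Emit:
step_arm(motion=[{"linear": [0,0.145,0],"rot": [0,0,0],"gripper": -1},{"linear": [0,0.145,0],"rot": [0,0,0],"gripper": -1},{"linear": [0,0.145,0],"rot": [0,0,0],"gripper": -1},{"linear": [0.014,0.159,0],"rot": [0,0,0],"gripper": -1},{"linear": [0.041,0.154,0],"rot": [0,0,0],"gripper": -1},{"linear": [0.068,0.145,0],"rot": [0,0,0],"gripper": -1},{"linear": [0.092,0.131,0],"rot": [0,0,0],"gripper": -1},{"linear": [0.113,0.113,0],"rot": [0,0,0],"gripper": -1},{"linear": [0.131,0.092,0],"rot": [0,0,0],"gripper": -1},{"linear": [0.145,0.068,0],"rot": [0,0,0],"gripper": -1},{"linear": [0.154,0.041,0],"rot": [0,0,0],"gripper": -1},{"linear": [0.159,0.014,0],"rot": [0,0,0],"gripper": -1},{"linear": [0,0.3,0],"rot": [0,0,0],"gripper": -1},{"linear": [0,0.3,0],"rot": [0,0,0],"gripper": -1}])

```text
time_s: 17.4
tool_pos: [0.5258, 0.3243, 0.0783]
orientation: [0.305, -3.126, 0.0]
contact_force: [0.0, 0.4, -0.2]
grip_width: 0.0006
grasp_force: 0.0
```

```bash
python3 -c "
from h import *
st();mark(z=.094);mark('top',z=.094,off=(0,0))"
```

```text
t 17.4 clamp xy mm [ 6.96 52.26] tipz 53.31 toolx yaw rel clamp -179.97 tilt [-0. -0. -1.] F clamp [0.1 0.4] -0.2 w 0.0006 J [-0.7   0.55  0.13  1.74 -0.09  0.86  1.23]
wrist dark deg (clamp frame,180=tight) [236, 238, 240, 242] nonyel n 4
top dark deg (clamp frame,180=tight) [0, 2, 4, 6, 8, 10, 12, 14, 16, 18, 20, 32, 34, 36, 38, 40, 42, 44, 46, 48, 50, 52, 54, 56, 58, 60, 62, 64, 66, 68, 70, 72, 74, 76, 78, 80, 82, 84, 86, 88, 90, 92, 94, 96, 98, 100, 102, 104, 106, 108, 110, 112, 114, 116, 118, 120, 122, 124, 126, 128, 130, 132, 134, 136, 138, 140, 142, 144, 146, 148, 150, 152, 154, 156, 158, 160, 162, 164, 166, 168, 170, 172, 174, 176, 178, 180, 182, 184, 186, 188, 190, 192, 194, 196, 198, 200, 202, 204, 222, 224, 226, 228, 230, 232, 234, 236, 238, 240, 242, 244, 246, 248, 250, 252, 254, 256, 258, 260, 262, 264, 266, 268, 270, 272, 274, 276, 278, 280, 282, 284, 286, 288, 290, 292, 294, 296, 298, 300, 302, 304, 306, 308, 310, 312, 314, 316, 318, 320, 322, 324, 326, 328, 330, 332, 334, 336, 338, 340, 342, 344, 346, 348, 350, 352, 354, 356, 358] nonyel n 173
```

Total is 779° (2.16 turns, 13.6 rad), within limits. Next I'll lift over to the front of the plate and descend to just above the die.

Emit:
step_arm(motion=[{"linear": [0,0,-0.85],"rot": [0,0,0],"gripper": -1},{"linear": [0,0,-0.85],"rot": [0,0,0],"gripper": -1},{"linear": [0.81,-0.57,0],"rot": [0,0,0],"gripper": -1},{"linear": [0.81,-0.57,0],"rot": [0,0,0],"gripper": -1},{"linear": [0.81,-0.57,0],"rot": [0,0,0],"gripper": -1},{"linear": [0,0,0.8],"rot": [0,0,0],"gripper": -1},{"linear": [0,0,0.8],"rot": [0,0,0],"gripper": -1},{"linear": [0,0,0.4],"rot": [0,0,0],"gripper": -1},{"linear": [0,0,0.3],"rot": [0,0,0],"gripper": -1},{"linear": [0,0,0],"rot": [0,0,0],"gripper": -1}])

```text
time_s: 18.5
tool_pos: [0.4644, 0.2591, 0.0597]
orientation: [0.304, -3.126, 0.001]
contact_force: [0.0, -1.0, 1.0]
grip_width: 0.0004
grasp_force: 0.0
```

```bash
python3 -c "
from h import *
st()
im=viewer.camera('scene')[130:240,190:330]; w=viewer.camera('wrist')
cv2.imwrite('pics/j5.png',cv2.hconcat([cv2.resize(w,(400,300)),cv2.resize(im,(382,300),interpolation=cv2.INTER_CUBIC)]))"
```

```text
t 18.5 clamp xy mm [-65.85   0.13] tipz 34.68 toolx yaw rel clamp -179.99 tilt [-0.001 -0.001 -1.   ] F clamp [-0.2 -0.9] 1.0 w 0.0004 J [-0.68  0.45  0.14  1.96 -0.09  0.74  1.27]
```

View pics/j5.png

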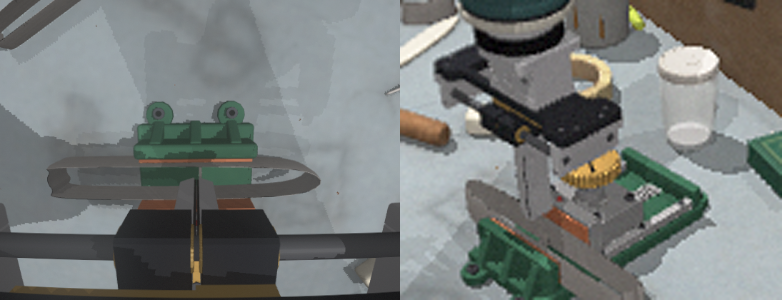

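The finger stands just above the die, in front of the copper-faced plate, with no contact. I'll push along clamp +x.

Emit:
step_arm(motion=[{"linear": [-0.2,0,0],"rot": [0,0,0],"gripper": -1},{"linear": [-0.15,0,0],"rot": [0,0,0],"gripper": -1},{"linear": [-0.15,0,0],"rot": [0,0,0],"gripper": -1},{"linear": [-0.15,0,0],"rot": [0,0,0],"gripper": -1},{"linear": [-0.15,0,0],"rot": [0,0,0],"gripper": -1},{"linear": [-0.15,0,0],"rot": [0,0,0],"gripper": -1}])

```text
time_s: 19.2
tool_pos: [0.4922, 0.2652, 0.0607]
orientation: [0.305, -3.125, 0.0]
contact_force: [-8.1, -0.9, 6.2]
grip_width: 0.0003
grasp_force: 3.9
```

```bash
python3 -c "
from h import *
st()"
```

```text
t 19.2 clamp xy mm [-37.36   0.73] tipz 35.75 toolx yaw rel clamp -179.96 tilt [-0.001 -0.    -1.   ] F clamp [-8.1  0.6] 6.2 w 0.0003 J [-0.66  0.48  0.14  1.9  -0.09  0.77  1.3 ]
```

The jaw slides at about 8 N. I'll keep going.

Emit:
step_arm(motion=[{"linear": [-0.15,0,0],"rot": [0,0,0],"gripper": -1},{"linear": [-0.15,0,0],"rot": [0,0,0],"gripper": -1},{"linear": [-0.15,0,0],"rot": [0,0,0],"gripper": -1},{"linear": [-0.15,0,0],"rot": [0,0,0],"gripper": -1},{"linear": [-0.15,0,0],"rot": [0,0,0],"gripper": -1},{"linear": [-0.15,0,0],"rot": [0,0,0],"gripper": -1},{"linear": [-0.15,0,0],"rot": [0,0,0],"gripper": -1},{"linear": [-0.1,0,0],"rot": [0,0,0],"gripper": -1}])

```text
time_s: 20.0
tool_pos: [0.5261, 0.2722, 0.0607]
orientation: [0.305, -3.125, -0.0]
contact_force: [-8.0, 1.0, 6.7]
grip_width: 0.0003
grasp_force: 3.7
```

Emit:
step_arm(motion=[{"linear": [-0.07,0,0],"rot": [0,0,0],"gripper": -1},{"linear": [0,0,0],"rot": [0,0,0],"gripper": -1}])

```text
time_s: 20.2
tool_pos: [0.5283, 0.2725, 0.0607]
orientation: [0.305, -3.126, -0.0]
contact_force: [-5.2, 0.7, 3.4]
grip_width: 0.0005
grasp_force: 2.3
```

```bash
python3 -c "
from h import *
st()"
```

```text
t 20.2 clamp xy mm [-0.54  0.94] tipz 35.71 toolx yaw rel clamp -179.95 tilt [-0.001  0.    -1.   ] F clamp [-5.   1.7] 3.4 w 0.0005 J [-0.63  0.54  0.14  1.81 -0.1   0.81  1.32]
```

Emit:
step_arm(motion=[{"linear": [-0.07,0,0],"rot": [0,0,0],"gripper": -1},{"linear": [0,0,0],"rot": [0,0,0],"gripper": -1}])

```text
time_s: 20.4
tool_pos: [0.5294, 0.2728, 0.0606]
orientation: [0.305, -3.124, 0.0]
contact_force: [-11.3, -1.2, 8.3]
grip_width: 0.0005
grasp_force: 5.6
```

Emit:
step_arm(motion=[{"linear": [-0.07,0,0],"rot": [0,0,0],"gripper": -1},{"linear": [0,0,0],"rot": [0,0,0],"gripper": -1}])

```text
time_s: 20.6
tool_pos: [0.5298, 0.2728, 0.0604]
orientation: [0.305, -3.12, 0.001]
contact_force: [-22.1, -4.2, 18.5]
grip_width: 0.0008
grasp_force: 12.3
```

```bash
python3 -c "
from h import *
st()"
```

```text
t 20.6 clamp xy mm [0.96 0.98] tipz 35.38 toolx yaw rel clamp -179.93 tilt [-0.006 -0.001 -1.   ] F clamp [-22.5   0.1] 18.5 w 0.0008 J [-0.63  0.54  0.14  1.8  -0.1   0.81  1.32]
```

The force rises to 22 N with no further motion, so the jaw is at the end stop. I'll back off, lift and verify.

Emit:
step_arm(motion=[{"linear": [0.3,0,0],"rot": [0,0,0],"gripper": -1},{"linear": [0.5,0,0],"rot": [0,0,0],"gripper": -1},{"linear": [0,0,-0.9],"rot": [0,0,0],"gripper": -1},{"linear": [0,0,-1],"rot": [0,0,0],"gripper": -1},{"linear": [0,0,-1],"rot": [0,0,0],"gripper": -1},{"linear": [0,-1,-1],"rot": [0,0,0],"gripper": -1},{"linear": [0.8,-1,0],"rot": [0,0,0],"gripper": -1},{"linear": [1,-1,0],"rot": [0,0,0],"gripper": -1},{"linear": [1,-1,0],"rot": [0,0,0],"gripper": -1},{"linear": [1,-1,0],"rot": [0,0,0],"gripper": -1},{"linear": [0,-1,0],"rot": [0,0,0],"gripper": -1},{"linear": [0,0,0],"rot": [0,0,0],"gripper": -1}])

```text
time_s: 21.8
tool_pos: [0.4324, 0.0664, 0.1783]
orientation: [-0.297, 3.126, -0.0]
contact_force: [0.5, 0.3, -0.4]
grip_width: 0.0006
grasp_force: 0.0
```

```bash
python3 - <<'E'
from h import *
st(); im=viewer.camera("top"); im0=cv2.imread("pics/top0.png")
hsv=cv2.cvtColor(im,cv2.COLOR_BGR2HSV)
m=cv2.inRange(hsv,(18,130,120),(32,255,255)); m[:180]=0;m[240:]=0;m[:,:215]=0;m[:,275:]=0
n,l,s,ce=cv2.connectedComponentsWithStats(m); k=1+np.argmax(s[1:,4]); p=ray("top",ce[k],.094); print(s[k],"head clamp",1e3*E@(p[:2]-C))
o=1e3*E@(p[:2]-C); mark("top",z=.094,off=(o[0],o[1]))
cv2.imwrite("pics/top9.png",im)
d=cv2.absdiff(im,im0).max(2); 
for nm,(a,b,c,e) in dict(jar=(185,120,225,160),tape=(128,145,178,195),wax=(142,190,176,224),counter=(280,262,340,315),dieL=(205,225,225,252),dieR=(276,215,312,242)).items(): print(nm,d[b:e,a:c].mean().round(1),(d[b:e,a:c]>40).sum())
E
```

```text
t 21.8 clamp xy mm [-134.28 -182.83] tipz 153.28 toolx yaw rel clamp -180.23 tilt [ 0.002  0.    -1.   ] F clamp [0.5 0.2] -0.4 w 0.0006 J [-0.47  0.11  0.26  2.09 -0.03  0.94  1.57]
[228 180  23  19 321] head clamp [51.3878349   1.50628158]
top dark deg (clamp frame,180=tight) [] nonyel n 0
jar 8.8 0
tape 11.3 0
wax 22.3 0
counter 28.4 977
dieL 7.6 0
dieR 18.1 176
```

```bash
python3 - <<'E'
from h import *
im=cv2.imread("pics/top9.png"); hsv=cv2.cvtColor(im,cv2.COLOR_BGR2HSV)
m=cv2.inRange(hsv,(18,130,120),(32,255,255)); m[:165]=0;m[240:]=0;m[:,:215]=0;m[:,275:]=0
n,l,s,ce=cv2.connectedComponentsWithStats(m); k=1+np.argmax(s[1:,4]); p=ray("top",ce[k],.094); o=1e3*E@(p[:2]-C); print(s[k],"head clamp",o)
i=viewer.camera_info("top"); V=im.max(2).astype(float); c=C+E.T@(o*1e-3)
for a in range(0,360,15):
    q=proj("top",[[*(c+E.T@(r*1e-3*np.array([np.cos(np.radians(a)),np.sin(np.radians(a))]))),.094] for r in range(10,24,2)],i).astype(np.float32)
    print(a,int(cv2.remap(V,q[None,:,0],q[None,:,1],1).mean()),end="; ")
E
```

```text
[228 176  23  23 360] head clamp [54.03538935  0.98227119]
0 185; 15 186; 30 185; 45 182; 60 182; 75 181; 90 187; 105 187; 120 186; 135 189; 150 188; 165 188; 180 186; 195 185; 210 185; 225 179; 240 99; 255 171; 270 187; 285 186; 300 186; 315 186; 330 183; 345 184;
```

The head has moved about 54 mm and the stop was felt at 22 N. The mark is at 240° (2.17 turns), and the die, jar, tape and wax are unchanged. Handing in.

```bash
python3 -c "
from plant import order
print(order.sign_off())"
```

```text
the job is handed in; nothing more can be done
None
```

I handed the job in at about 22 s of robot time, but the sign-off returned no verdict. The thumbscrew is about 2.17 turns loose, the jaw is pushed back against its end stop (about 54 mm travel, 22 N felt there), and the die looks undisturbed. The jar, tape and wax look unmoved in the top view. The arm never went near the counter die, but I couldn't confirm it: its patch of the final picture had changed, probably because the arm was in front of it.

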